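# Shut and lock the fuse hatch of a motorbike battery pack

## Robot

A 6-joint arm with a two-finger parallel gripper is mounted at the origin on the work surface. World frame = base frame: x ahead of the robot, y to its left, z up, the work surface at z = 0. Lengths are in m, angles in rad, forces in N, time in s.
With the tool pointing down it reaches from about 0.375 to 0.9 m from the base axis. Payload 3.1 kg.
Tool frame: the origin (TCP) lies on the centre line of the jaws, within the pads' length; the fingertips stand 25 mm ahead of it and the grasp point (between the pads) lies 6 mm ahead of it (manip.tips_ahead is the distance from the TCP to the fingertips, in m); z points along the fingers, y is the direction in which the jaws open and shut (so a half turn about z gives the same grasp; the last joint's range is limited). The gripper opens to 85 mm and grips with 20 to 120 N. Pads are 22 mm wide; open, the fingers measure 114 mm over their backs; the gripper's body (76 mm by 85 mm) begins 54 mm behind the grasp point. The pads swing forward as they close: fully open they stand 13 mm farther back than shut.
Start: joints at [-1.488, 0.527, 1.433, -0, 1.181, -0.178], TCP at [0.161, -0.604, 0.256] pointing down, gripper open.
Joint ranges: [-3.08, 3.08], [-0.75, 2.2], [0.22, 2.44], [-1.43, 4.57], [0, 2.65], [-2.85, 2.85]. Speed limits (rad/s): [2.79, 2.79, 3.14, 3.14, 3.14, 3.14].

## Interface

Orientations are given as a unit quaternion [x, y, z, w].
In Python, from station import manip gives the robot as it stands.
- The arm moves only by the tool play_rows, never from a script. Its argument "steps" is a list that holds one entry, the list of rows, each a list of 6 numbers: the shift along the tool's x, y, z in m, then the turn, a rotation vector about the tool's x, y, z in degrees. In form: [[[x, y, z, rx, ry, rz], ...]]. A call has 1 to 10 rows; each row shifts and turns the commanded pose from where the row before left it, along the tool's axes as they then stand; what a row does not reach is not made up. A row lasts 1/8 s, in which the tool goes at most 62.5 mm and 10.7 degrees, less where a joint would pass 70% of its speed; a pose out of reach is approached as far as the arm can. A call is refused whole if a number of a shift passes 0.0625 or a number of a turn 10.7, either way. A call with a gripper value outside its range is refused whole. "fingers" is the opening, from 0 (shut) to 1 (fully open), set as the call begins (left out, the last holds). The fingers move at their own pace and stop on an object; "squeeze" is the grip in N (left out, the last holds). Time passes only in rows, so rows that do not move let the fingers close. It gives the time, the measured TCP pose, the force and the opening at its end, in the units of the state.
- manip.sense(): the state, without advancing time (a new reading comes with each control period).
- manip.snapshot(name): name is "side" or "top" or "wrist"; returns a dict with "img" (384x512x3 uint8, red, green, blue), "K" (3x3 intrinsics, pixels), "k1" (the pictures are not rectified: a ray, as slopes to the right and down, at radius r is drawn at 1 + k1 r^2 times it, then the intrinsics apply), "world_from_camera" (4x4, takes a point from camera to world coordinates). Camera axes: x right, y down, z forward; pixel columns grow to the right and rows downward; lengths in m; the calibration is good to about 2 mm. A picture is of the moment at which its call begins. There is no depth.
- manip.sign_off(): hands the job in, once; it reports no verdict.
Trained networks look in a picture, given as the dict that the camera call returned (one of the last four; its "shot" number tells which), for a name from the list of things; names that differ only in an ending like _2 or _b are one class to them, and where a whole thing is asked for, a point or a joint stands for the part that bears it (a point fixed in the world has none). Each returns a list of dicts, best first, with "score" (0 to 1); they miss things now and then, are a little off and sometimes report something else, mostly with a low value. They report only what shows in the picture. A call takes as long as a camera call.
- manip.regions_of(label, picture): "pixels" (384x512 bool, what is visible of it) and "rect" ([left, top, right, bottom] in pixels, round what is visible of it).
- manip.pinpoint(label, picture): "point" ([column, row] in pixels: a listed point, or the origin of a listed thing).
The state is a dict: "t": time; "q": joint angles; "qd": joint speeds; "tau": joint torques, N m; "tcp_pos": TCP position; "tool_rot": TCP orientation; "force": force on the tool from outside, world axes, zero at the start; "ft_torque": the same for the moment, N m; "finger_gap": opening from 0.0 (shut) to 1.0 (fully open).
Only numpy, scipy, OpenCV 4.12 (cv2) and the standard library are available. Lean on these libraries where they do the work, as an engineer would, in place of code of your own. Each camera call takes 0.05 s, during which the arm holds its last target.

## Task

The fuse has been checked and the grey fuse hatch on top of the motorbike battery pack still stands open. Push the hatch down shut with a fingertip, then set a fingertip in the slot of its orange quarter-turn fastener and turn it clockwise to its stop, so that the hatch is drawn down and locked. Nothing is to be lifted: do not swing the hatch further open, and leave the socket, the tools and the parts around it where they are.

Things in the scene. Friction and masses are not known exactly. Their poses are not given: they have to be found in the camera images.
- pack: Black and dark grey motorbike battery pack, 11 kg, fixed: 200 (x) x 300 (y) x 165 mm to its deck. Origin: centre of its underside; x to its far side, y left, z up. The hatch covers the deck from x -72 to +80, y -115 to +35 mm. A carry handle (bar along x, 120 mm long, 14 mm thick, up to 200 mm above the bench) crosses the deck at y +122 mm
- hatch_hinge (a point): Middle of the hinge line of the hatch, on the pack's far side, 173 mm above the bench. Axes as the pack's: x away from the hatch, y along the hinge line, z up. The hinge line lies in the middle plane of the hatch plate
- hatch_edge (a point): Middle of the hatch's free edge, on its outer face, 152 mm from the hinge line. The hatch is a light grey plate 150 mm wide, 4 mm thick. Axes: x from this edge to the hinge, y along the hinge line, z out of the outer face (up when shut). Beside the fastener the plate is bare for 37 mm on either side, good for pressing
- hatch (a joint): Opening angle, rad: 0 fully shut, growing as the free edge rises; starts at 0.45 to 0.85. A stiff hinge keeps it where it is left (1 to 3 N at the edge moves it). Near shut a foam seal pushes back with 3 to 8 N, and lifts the unlocked hatch to about 0.035 (5 mm at the edge). The cam catches from there and draws it down to 0; from above 0.045 it cannot lock
- fastener (a joint): Turn of the fastener, rad: 0 unlocked, 1.571 the locked stop; grows clockwise as seen from above. Starts at 0 to 0.25, stays where it is left. Takes 0.06 N m to turn freely, up to about 0.2 N m while the cam draws the hatch down (from 0.5 to 1.25)
- slot (a point): Middle of the slot's floor in the orange fastener head, on its axis, 113 mm from the hinge; 181 mm above the bench when shut. Head 76 mm across, 22 mm high; slot 30 mm wide, 16 mm deep, open at both ends: a narrower fingertip turns it when set off the axis and carried round. x runs along the slot to the white pointer (unlocked: at the red dot, +y; locked: at the green dot, to the hinge), z out
- socket: Chrome socket, 27 mm in diameter, 34 mm high, standing on the pack's deck at the left of the hatch; origin at the centre of its underside. Bystander
- pressure_plate: Bronze clutch pressure plate, 124 mm in diameter, 24 mm high over its spring posts, lying flat; origin at the centre of its underside. Bystander
- wrench_case: Yellow plastic torque wrench case, 420 x 95 x 57 mm, long side along its x; origin at the centre of its underside. Bystander
- pin_punch: Steel pin punch, 139 mm long, 11 mm thick, lying along its x; origin under its middle. Bystander
- axle_adjuster: Rusty rear axle adjuster block, 45 x 26 x 30 mm with a bolt reaching 38 mm out at its +x end; origin at the centre of the block's underside. Bystander
- multimeter: Red multimeter, 175 x 85 x 46 mm, lying with its dial up, long side along its x; origin at the centre of its underside. Bystander
- lube_can: Standing spray can, 65 mm in diameter, 190 mm high; origin at the centre of its underside. Bystander

How it is judged:
By the outcome, as a careful person would: the job done as asked, in the order asked, and still so for the second after the job is handed in, with the robot touching nothing.
It also fails if it takes over 45 s, if anything falls off the work surface, if the arm or the gripper's body presses on something with over 40 N, if the wrist force passes 120 N, or if a joint passes its speed limit or range.

## Working session

There is one attempt and no reset: what is moved stays moved. The work goes in short steps, Python scripts to look and compute and a tool call to move; the robot and the scene stay as the last step left them, time stands still between calls to the robot, and variables do not carry over. Pictures are saved under pics/ and viewed, and the job is handed in when it is done.

Besides the shell and the picture viewer there is one more tool, called as name(argument=value, ...) on one line, values as JSON. play_rows: Moves the arm, as the interface text tells. Its arguments: {"type":"object","properties":{"steps":{"type":"array"},"fingers":{"type":"number"},"squeeze":{"type":"number"}},"required":["steps"]}

```bash
mkdir -p pics; ls; cat > h.py <<'E'
import numpy as np, cv2
from station import manip
from scipy.spatial.transform import Rotation as R
def save(d,name): cv2.imwrite('pics/'+name+'.png', cv2.cvtColor(d['img'],cv2.COLOR_RGB2BGR))
def ray(d,p):
    K=d['K'];dist=np.array([d['k1'],0,0,0,0],float)
    u=cv2.undistortPoints(np.array([[p]],float),np.array(K,float),dist)[0,0]
    T=np.array(d['world_from_camera']); v=T[:3,:3]@np.array([u[0],u[1],1.]); return T[:3,3],v/np.linalg.norm(v)
def proj(d,P):
    T=np.linalg.inv(np.array(d['world_from_camera']));P=np.atleast_2d(P)
    r=cv2.Rodrigues(T[:3,:3])[0]
    return cv2.projectPoints(P.astype(float),r,T[:3,3],np.array(d['K'],float),np.array([d['k1'],0,0,0,0],float))[0][:,0]
def tri(rs):
    A=0;b=0
    for o,v in rs:
        M=np.eye(3)-np.outer(v,v);A=A+M;b=b+M@o
    p=np.linalg.solve(A,b); return p,[np.linalg.norm((np.eye(3)-np.outer(v,v))@(p-o)) for o,v in rs]
def atz(r,z): o,v=r; return o+v*(z-o[2])/v[2]
E
python3 - <<'E'
from h import *
s=manip.sense();print({k:np.round(v,3) for k,v in s.items()}, manip.tips_ahead)
S={}
for c in ['side','top','wrist']:
    d=manip.snapshot(c);save(d,c+'0');S[c]=d
    print(c,np.round(d['world_from_camera'],3).tolist(),d['k1'])
    for l in ['pack','hatch_hinge','hatch_edge','slot','socket']:
        for r in manip.pinpoint(l,d)[:2]: print(l,np.round(r['point'],1),round(r['score'],2))
E
```

```text
pics
{'t': np.float64(0.0), 'q': array([-1.488,  0.528,  1.434,  0.   ,  1.181, -0.179]), 'qd': array([ 0.   ,  0.   , -0.001,  0.002, -0.   , -0.002]), 'tau': array([ 1.0000e-03, -4.4235e+01, -1.7802e+01, -0.0000e+00,  9.0000e-03,
       -0.0000e+00]), 'tcp_pos': array([ 0.161, -0.603,  0.255]), 'tool_rot': array([ 0.992,  0.13 ,  0.   , -0.001]), 'force': array([-0.371,  0.017, -0.591]), 'ft_torque': array([-0.021, -0.037, -0.003]), 'finger_gap': np.float64(1.003)} 0.025
side [[-0.969, -0.2, 0.142, 0.342], [-0.246, 0.76, -0.601, 0.719], [0.012, -0.618, -0.786, 1.152], [0.0, 0.0, 0.0, 1.0]] -0.08494972343710078
hatch_hinge [197.5 213.4] 0.77
hatch_edge [245.1 193.3] 0.86
hatch_edge [199.1 378.4] 0.62
slot [229.5 194.5] 0.87
socket [233.5 246.1] 0.55
top [[0.02, -0.996, 0.092, 0.379], [-1.0, -0.019, 0.011, -0.075], [-0.01, -0.092, -0.996, 1.961], [0.0, 0.0, 0.0, 1.0]] -0.003153797136469932
pack [224.1 184.4] 0.86
pack [330.4 167.4] 0.15
hatch_hinge [224.3 157.3] 0.8
hatch_edge [232.4 192.6] 0.92
slot [231.1 182.9] 0.66
socket [208.1 194.3] 0.37
wrist [[0.258, -0.917, -0.305, 0.24], [-0.966, -0.245, -0.081, -0.583], [-0.001, 0.316, -0.949, 0.373], [0.0, 0.0, 0.0, 1.0]] -0.08133729090235223
```

```bash
python3 - <<'E'
from h import *
for c in ['side','top']:
    im=cv2.imread(f'pics/{c}0.png')
    cv2.imwrite(f'pics/{c}0z.png',cv2.resize(im[120:270,150:330] if c=='side' else im[120:240,170:310],None,fx=4,fy=4,interpolation=cv2.INTER_CUBIC))
E
```

```text
(no output)
```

View pics/side0.png

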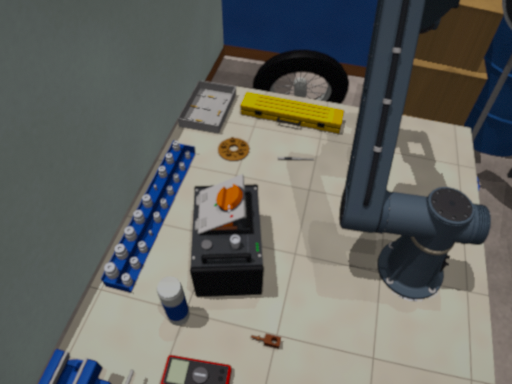

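View pics/top0.png

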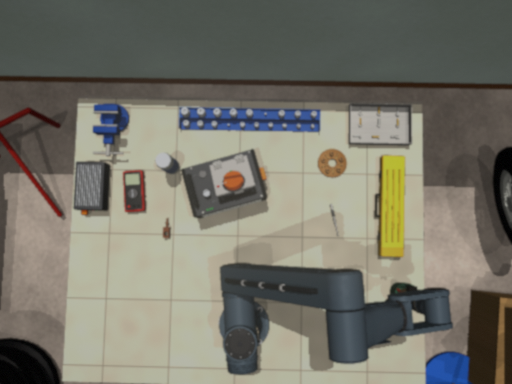

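View pics/side0z.png

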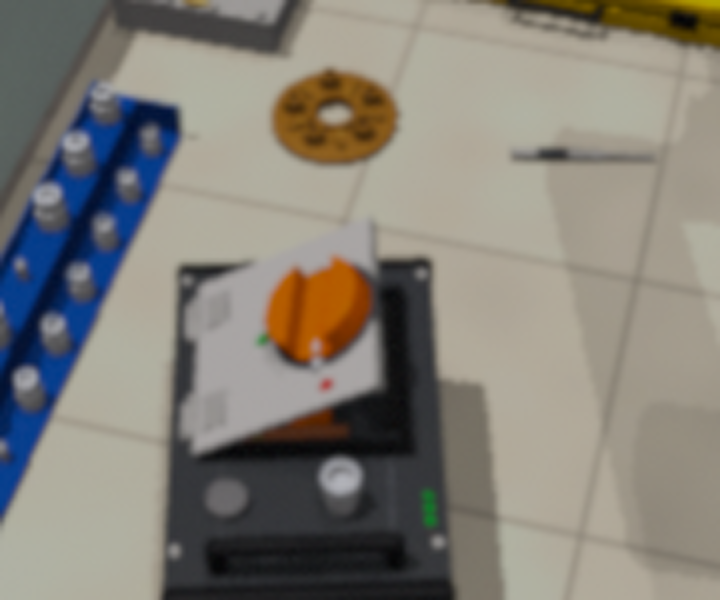

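View pics/top0z.png

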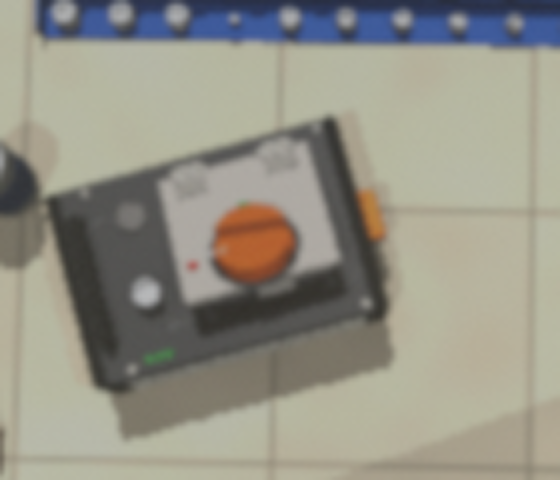

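```bash
cat > fit.py <<'E'
from h import *
from scipy.optimize import least_squares
def H(theta):  # hatch: coords (u from hinge toward edge, y, n height above mid-plane) -> pack
    def f(u,y,n):
        c,s=np.cos(theta),np.sin(theta)
        return np.array([0.080-u*c - n*s*(-1)*(-1) if False else 0.080-u*c+n*s, y, 0.173+u*s+n*c])
    return f
# outward normal when open: rotates towards +x (hinge): n -> (+s,0,c)
def W(p,x,y,yaw):
    c,s=np.cos(yaw),np.sin(yaw); return np.array([x+c*p[0]-s*p[1],y+s*p[0]+c*p[1],p[2]])
def pts(v):
    x,y,yaw,th=v;h=H(th)
    m={'hinge':h(0,-.04,0),'edge':h(.152,-.04,.002),'slot':h(.113,-.04,.008),
       'eL':h(.152,.035,.002),'eR':h(.152,-.115,.002),'fl':[.1,.15,.165],'fr':[.1,-.15,.165],'nl':[-.1,.15,.165],'nr':[-.1,-.15,.165]}
    return {k:W(np.array(q),x,y,yaw) for k,q in m.items()}
E
python3 - <<'E'
from fit import *
S={c:manip.snapshot(c) for c in ['side','top']}
o={'side':np.array([150,120]),'top':np.array([170,120])}
z=lambda c,a,b:o[c]+(np.array([a,b])+.5)/4-.5
obs=[('side','hinge',[197.5,213.4],3),('side','edge',[245.1,193.3],2),('side','slot',[229.5,194.5],2),
('top','hinge',[224.3,157.3],1.5),('top','edge',[232.4,192.6],1.5),('top','slot',[231.1,182.9],1.5),
('side','eR',z('side',372,222),1.5),('side','eL',z('side',383,387),1.5),('top','eR',z('top',342,263),1),('top','eL',z('top',187,306),1),
('top','fl',z('top',50,198),1.5),('top','fr',z('top',332,118),1.5),('top','nr',z('top',385,312),1.5),('top','nl',z('top',105,385),3),
('side','fr',z('side',180,264),1.5),('side','nr',z('side',430,262),1.5)]
def res(v):
    P=pts(v); return np.concatenate([(proj(S[c],P[k])[0]-np.array(q))/w for c,k,q,w in obs])
r=least_squares(res,[.5,0,.25,.6],loss='soft_l1');print(r.x,r.cost)
for (c,k,q,w),e in zip(obs,res(r.x).reshape(-1,2)): print(c,k,np.round(e*w,1))
print({k:np.round(p,3) for k,p in pts(r.x).items()})
E
```

```text
[0.56989916 0.08790229 0.29857627 0.50964659] 10.762354272249441
side hinge [ 1.7 -1. ]
side edge [-0.9  1.5]
side slot [1.5 3.8]
top hinge [2.7 3. ]
top edge [ 2.5 -1.8]
top slot [ 1.4 -1.2]
side eR [ 0.6 -0.6]
side eL [-0.2  0.5]
top eR [-0.8 -0.1]
top eL [-0.8  0.2]
top fl [-2.8 -0.1]
top fr [ 0.1 -1. ]
top nr [ 0.9 -0.8]
top nl [-3.2  2.1]
side fr [-0.5 -0.4]
side nr [ 1.5 -1.9]
{'hinge': array([0.658, 0.073, 0.173]), 'edge': array([0.532, 0.034, 0.249]), 'slot': array([0.568, 0.045, 0.235]), 'eL': array([0.51 , 0.106, 0.249]), 'eR': array([ 0.554, -0.037,  0.249]), 'fl': array([0.621, 0.261, 0.165]), 'fr': array([ 0.71 , -0.026,  0.165]), 'nl': array([0.43 , 0.202, 0.165]), 'nr': array([ 0.518, -0.085,  0.165])}
```

```bash
cat > plan.py <<'E'
from h import *
import json,sys
def plan(way,vmax=.055,wmax=10.5,p=None,q=None):
    """way: list of (pos, dyaw_deg total relative world z, or None)"""
    s=manip.sense(); p=np.array(s['tcp_pos']) if p is None else p; r=R.from_quat(s['tool_rot']) if q is None else q
    rows=[]
    for tgt,yaw in way: # yaw: world rotation to add (deg)
        tgt=np.array(tgt,float); n=max(1,int(np.ceil(max(np.linalg.norm(tgt-p)/vmax,abs(yaw)/wmax-1e-6))))
        p0=p.copy();r0=r
        for i in range(1,n+1):
            w=p0+(tgt-p0)*i/n; rr=R.from_rotvec([0,0,np.radians(yaw*i/n)])*r0
            sh=np.round(r.inv().apply(w-p)*2000)/2000; t=np.round((r.inv()*rr).as_rotvec(degrees=True),1)
            rows.append([float(x) for x in sh]+[float(x) for x in t])
            p=p+r.apply(sh); r=r*R.from_rotvec(np.radians(t))
    for i in range(0,len(rows),10): print(json.dumps(rows[i:i+10]))
    print('end',np.round(p,4)); return p,r
E
python3 - <<'E'
from plan import *
plan([([.25,-.5,.42],60),([.48,-.25,.42],60),([.55,.03,.42],60)])
E
```

```text
[[0.019, -0.013, -0.0275, -0.0, 0.0, -10.0], [0.0205, -0.0095, -0.027, -0.0, 0.0, -10.0], [0.022, -0.0055, -0.0275, -0.0, 0.0, -10.0], [0.0225, -0.002, -0.027, -0.0, 0.0, -10.0], [0.023, 0.0025, -0.0275, -0.0, 0.0, -10.0], [0.022, 0.006, -0.027, -0.0, 0.0, -10.0], [0.043, 0.0225, -0.0, -0.0, -0.0, -8.6], [0.039, 0.0285, -0.0, -0.0, -0.0, -8.5], [0.0345, 0.034, -0.0, -0.0, -0.0, -8.6], [0.029, 0.039, -0.0, -0.0, -0.0, -8.6]]
[[0.023, 0.043, -0.0, -0.0, -0.0, -8.6], [0.0165, 0.0455, -0.0, -0.0, -0.0, -8.5], [0.009, 0.0475, -0.0, -0.0, -0.0, -8.6], [0.025, 0.041, -0.0, -0.0, -0.0, -10.0], [0.017, 0.045, -0.0, -0.0, -0.0, -10.0], [0.009, 0.0475, -0.0, -0.0, -0.0, -10.0], [0.001, 0.048, -0.0, -0.0, -0.0, -10.0], [-0.0075, 0.0475, -0.0, -0.0, -0.0, -10.0], [-0.0155, 0.0455, -0.0, -0.0, -0.0, -10.0]]
end [0.5499 0.0299 0.4198]
```

play_rows(steps=[[[0.019, -0.013, -0.0275, 0, 0, -10], [0.0205, -0.0095, -0.027, 0, 0, -10], [0.022, -0.0055, -0.0275, 0, 0, -10], [0.0225, -0.002, -0.027, 0, 0, -10], [0.023, 0.0025, -0.0275, 0, 0, -10], [0.022, 0.006, -0.027, 0, 0, -10], [0.043, 0.0225, 0, 0, 0, -8.6], [0.039, 0.0285, 0, 0, 0, -8.5], [0.0345, 0.034, 0, 0, 0, -8.6], [0.029, 0.039, 0, 0, 0, -8.6]]], fingers=0)

```text
t: 2.25
tcp_pos: [0.3823, -0.356, 0.42]
tool_rot: [0.577, 0.817, -0.0, 0.0]
force: [0.0, -0.2, -0.4]
finger_gap: -0.002
```

play_rows(steps=[[[0.023, 0.043, 0, 0, 0, -8.6], [0.0165, 0.0455, 0, 0, 0, -8.5], [0.009, 0.0475, 0, 0, 0, -8.6], [0.025, 0.041, 0, 0, 0, -10], [0.017, 0.045, 0, 0, 0, -10], [0.009, 0.0475, 0, 0, 0, -10], [0.001, 0.048, 0, 0, 0, -10], [-0.0075, 0.0475, 0, 0, 0, -10], [-0.0155, 0.0455, 0, 0, 0, -10], [0, 0, 0, 0, 0, 0]]])

```text
t: 3.5
tcp_pos: [0.55, 0.0328, 0.4198]
tool_rot: [-0.133, 0.991, 0.0, 0.0]
force: [-0.1, -0.1, -0.0]
finger_gap: -0.0
```

```bash
python3 - <<'E'
from fit import *
s=manip.sense();print({k:np.round(s[k],3) for k in ['t','q','tcp_pos','tool_rot','force','finger_gap']}, manip.tips_ahead)
for c in ['wrist','top','side']:
    d=manip.snapshot(c);save(d,c+'1')
    for l in ['pack','hatch_hinge','hatch_edge','slot','socket']:
        for r in manip.pinpoint(l,d)[:2]: print(c,l,np.round(r['point'],1),round(r['score'],2))
    if c=='wrist':
        P=pts([0.5699,0.0879,0.2986,0.5096]);im=cv2.imread('pics/wrist1.png')
        for k,p in P.items():
            a=proj(d,p)[0];print(k,np.round(a,1)); cv2.circle(im,tuple(int(v) for v in a),3,(255,0,255),1)
        cv2.imwrite('pics/wrist1m.png',cv2.resize(im,None,fx=1.5,fy=1.5,interpolation=cv2.INTER_CUBIC))
E
```

```text
{'t': np.float64(3.5), 'q': array([-1.440e-01,  2.750e-01,  1.385e+00,  1.000e-03,  1.481e+00,
       -1.980e+00]), 'tcp_pos': array([0.55 , 0.033, 0.42 ]), 'tool_rot': array([-0.133,  0.991,  0.   ,  0.   ]), 'force': array([-0.14 , -0.107, -0.022]), 'finger_gap': np.float64(-0.0)} 0.025
wrist pack [280.7 163.8] 0.98
wrist hatch_hinge [257.9 252.2] 0.97
wrist hatch_hinge [344.9 172.3] 0.44
wrist hatch_edge [259.4 168.9] 0.88
wrist slot [258.3 199.3] 0.91
wrist socket [345.1 171.3] 0.87
wrist socket [260.  167.8] 0.67
hinge [260.8 248.5]
edge [259.4 164.8]
slot [260.1 196.5]
eL [336.7 162.5]
eR [182.3 167.4]
fl [395.6 253.4]
fr [182.4 260.6]
nl [413.8 106.2]
nr [164.9 113.1]
top pack [228.4 186.1] 0.89
top pack [134.2 189.9] 0.75
top hatch_hinge [228.5 156.5] 0.79
top hatch_edge [234.6 191.1] 0.67
side hatch_hinge [199.5 214.8] 0.81
side hatch_edge [241.8 195.8] 0.97
side slot [229.6 195.6] 0.96
```

View pics/wrist1m.png

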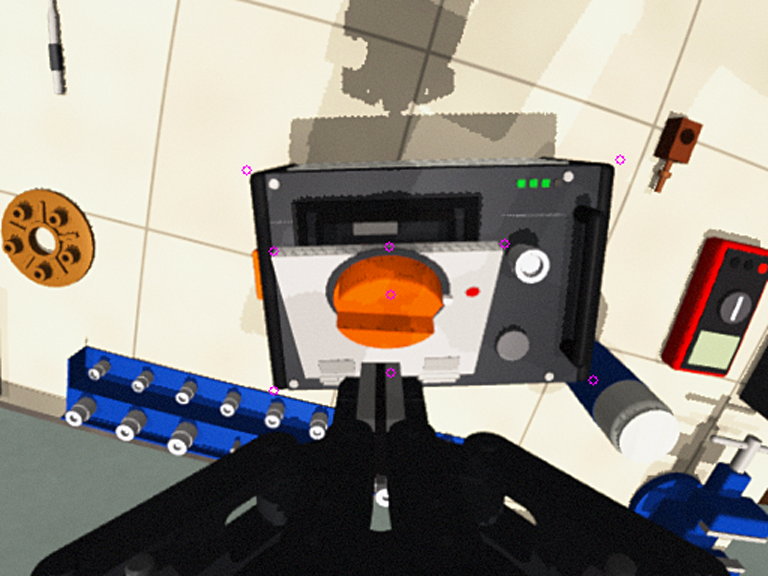

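```bash
python3 - <<'E'
from fit import *
S={c:manip.snapshot(c) for c in ['side','top','wrist']}
z=lambda a,b:(np.array([a,b])+.5)/1.5-.5
obs=[('side','hinge',[199.5,214.5],2),('side','edge',[242,195.5],2),('side','slot',[229.6,195.],2),
('top','hinge',[226.5,157],2),('top','edge',[233.5,192],2),('top','slot',[231.1,182.9],2),
('wrist','hinge',[257.9,252.2],1),('wrist','edge',[259.4,167.5],1),('wrist','slot',[258.3,199.3],1),
('wrist','eR',z(274,251),1),('wrist','eL',z(504,250),1),
('wrist','fr',z(278,388),2),('wrist','fl',z(597,382),2),('wrist','nl',z(610,167),2),('wrist','nr',z(254,172),2)]
def res(v):
    P=pts(v); return np.concatenate([(proj(S[c],P[k])[0]-np.array(q))/w for c,k,q,w in obs])
r=least_squares(res,[.57,0.088,.29,.5],loss='soft_l1');print(r.x,r.cost)
for (c,k,q,w),e in zip(obs,res(r.x).reshape(-1,2)): print(c,k,np.round(e*w,1))
print({k:np.round(p,3) for k,p in pts(r.x).items()})
im=cv2.imread('pics/wrist1.png');cv2.imwrite('pics/w1z.png',cv2.resize(im[140:270,160:360],None,fx=4,fy=4,interpolation=cv2.INTER_CUBIC))
E
```

```text
[0.57436238 0.08484204 0.27677817 0.49997543] 16.13332937167661
side hinge [-1.1 -3.8]
side edge [ 1.5 -1.2]
side slot [0.7 2.4]
top hinge [1.8 2.3]
top edge [ 2.1 -1.9]
top slot [ 2.3 -1.9]
wrist hinge [ 1.1 -1.3]
wrist edge [-0.2 -0.2]
wrist slot [ 1.  -0.5]
wrist eR [0.  1.4]
wrist eL [-0.  -0.2]
wrist fr [-4.5  3.1]
wrist fl [-4.8  3.2]
wrist nl [7.2 0.8]
wrist nr [-3.6  0. ]
{'hinge': array([0.662, 0.068, 0.173]), 'edge': array([0.535, 0.032, 0.248]), 'slot': array([0.571, 0.042, 0.234]), 'eL': array([0.514, 0.104, 0.248]), 'eR': array([ 0.555, -0.04 ,  0.248]), 'fl': array([0.63 , 0.256, 0.165]), 'fr': array([ 0.712, -0.032,  0.165]), 'nl': array([0.437, 0.202, 0.165]), 'nr': array([ 0.519, -0.087,  0.165])}
```

View pics/w1z.png

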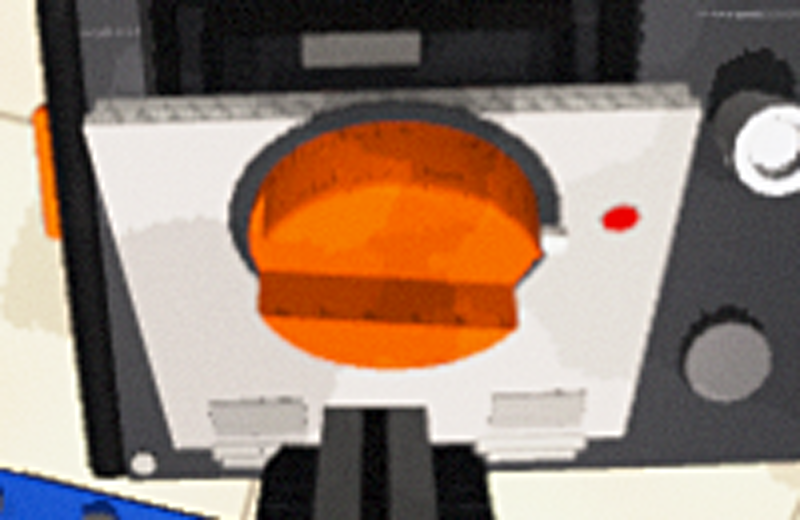

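```bash
python3 - <<'E'
from plan import *; from fit import *
v=[0.5744,0.0848,0.2768]
def tcp(th,u=.134,y=-.098,dz=0):
    return W(np.array([.080-u*np.cos(th)+.002*np.sin(th)+.011,y,.173+u*np.sin(th)+.002*np.cos(th)+.025+dz]),*v)
plan([(tcp(.5,dz=.03),0)]+[(tcp(t),0) for t in (.5,.4,.3,.2,.12,.06,.03,0,-.02)],vmax=.05)
E
```

```text
[[-0.0045, -0.017, 0.042, 0.0, 0.0, 0.0], [-0.0045, -0.0175, 0.042, 0.0, 0.0, 0.0], [-0.0045, -0.017, 0.042, 0.0, 0.0, 0.0], [-0.0, -0.0, 0.03, 0.0, 0.0, 0.0], [0.006, -0.0005, 0.012, 0.0, 0.0, 0.0], [0.0045, 0.0, 0.0125, 0.0, 0.0, 0.0], [0.0035, 0.0, 0.0125, 0.0, 0.0, 0.0], [0.002, 0.0, 0.011, 0.0, 0.0, 0.0], [0.001, 0.0, 0.008, 0.0, 0.0, 0.0], [0.0, 0.0, 0.004, 0.0, 0.0, 0.0]]
[[0.0, 0.0, 0.004, 0.0, 0.0, 0.0], [0.0, 0.0, 0.0025, 0.0, 0.0, 0.0]]
end [ 0.5599 -0.0212  0.1973]
```

Hover first, then look.

play_rows(steps=[[[-0.0045, -0.017, 0.042, 0, 0, 0], [-0.0045, -0.0175, 0.042, 0, 0, 0], [-0.0045, -0.017, 0.042, 0, 0, 0], [0, 0, 0, 0, 0, 0], [0, 0, 0, 0, 0, 0]]])

```text
t: 5.18
tcp_pos: [0.5769, -0.0162, 0.2952]
tool_rot: [-0.13, 0.992, -0.0, 0.001]
force: [0.4, -0.3, 0.8]
finger_gap: 0.001
```

```bash
python3 - <<'E'
from fit import *
print(manip.sense()['tcp_pos'])
for c in ['wrist','side']:
    d=manip.snapshot(c);save(d,c+'2')
    for l in ['hatch_hinge','hatch_edge','slot']:
        for r in manip.pinpoint(l,d)[:1]: print(c,l,np.round(r['point'],1),round(r['score'],2))
    im=cv2.imread(f'pics/{c}2.png')
    P=pts([0.5744,0.0848,0.2768,.5])
    for k in P: print(k,np.round(proj(d,P[k])[0],1)) if k in('hinge','edge','slot') else 0
    if c=='side': im=im[120:270,150:330]
    cv2.imwrite(f'pics/{c}2z.png',cv2.resize(im,None,fx=1.5 if c=='wrist' else 4,fy=1.5 if c=='wrist' else 4))
E
```

```text
[ 0.57687915 -0.01616385  0.29520097]
wrist hatch_hinge [318.4 299.4] 0.59
wrist hatch_edge [355.2 198.5] 0.58
wrist slot [343.1 244.3] 0.85
hinge [315.6 300.8]
edge [353.1 192.8]
slot [341.6 240.3]
side hatch_hinge [198.6 212.6] 0.82
side hatch_edge [245.8 195. ] 0.92
side slot [232.3 195.3] 0.59
hinge [198.4 210.7]
edge [243.5 194.3]
slot [230.3 197.4]
```

View pics/wrist2z.png

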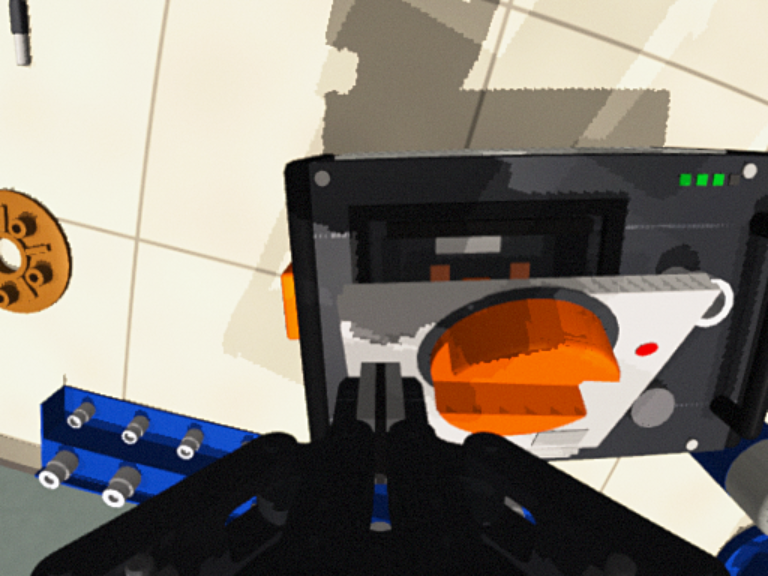

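View pics/side2z.png

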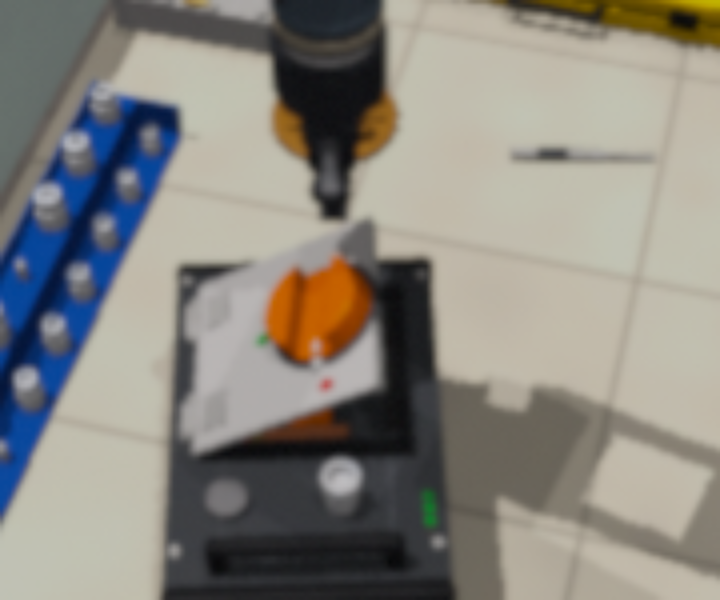

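play_rows(steps=[[[0, 0, 0.0125, 0, 0, 0], [0, 0, 0.0125, 0, 0, 0], [0.003, 0, 0.01, 0, 0, 0], [0.004, 0, 0.01, 0, 0, 0], [0.003, 0, 0.01, 0, 0, 0], [0, 0, 0, 0, 0, 0]]])

```text
t: 6.32
tcp_pos: [0.5657, -0.0189, 0.2377]
tool_rot: [-0.13, 0.992, 0.0, -0.001]
force: [0.4, 0.0, 0.3]
finger_gap: 0.002
```

```bash
python3 - <<'E'
from fit import *
s=manip.sense();print(s['tcp_pos'],s['force'])
d=manip.snapshot('wrist');save(d,'wrist3')
E
```

```text
[ 0.56567635 -0.01890756  0.23768177] [0.42536571 0.01560487 0.25101346]
```

View pics/wrist3.png

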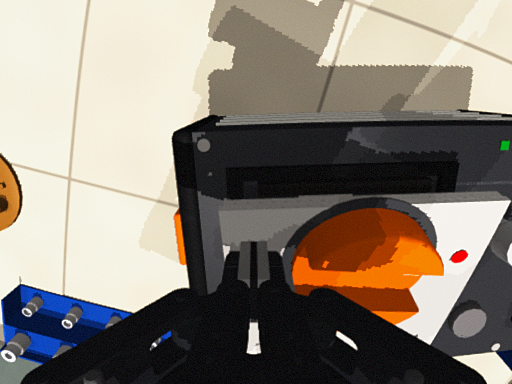

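play_rows(steps=[[[0.002, 0, 0.01, 0, 0, 0], [0.001, 0, 0.01, 0, 0, 0], [0.001, 0, 0.008, 0, 0, 0], [0, 0, 0.005, 0, 0, 0], [0, 0, 0, 0, 0, 0]]])

```text
t: 7.0
tcp_pos: [0.5625, -0.0199, 0.2053]
tool_rot: [-0.13, 0.992, 0.0, -0.0]
force: [-0.9, 0.4, -0.6]
finger_gap: -0.003
```

```bash
python3 - <<'E'
from fit import *
s=manip.sense();print(s['tcp_pos'],s['force'])
d=manip.snapshot('wrist');save(d,'wrist4')
d=manip.snapshot('side');cv2.imwrite('pics/side4z.png',cv2.resize(cv2.cvtColor(d['img'],cv2.COLOR_RGB2BGR)[120:270,150:330],None,fx=4,fy=4))
E
```

```text
[ 0.56248554 -0.01991881  0.2052674 ] [-0.88626983  0.3529763  -0.60758766]
```

View pics/wrist4.png

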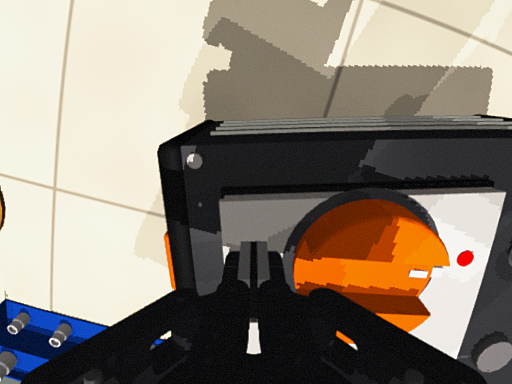

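View pics/side4z.png

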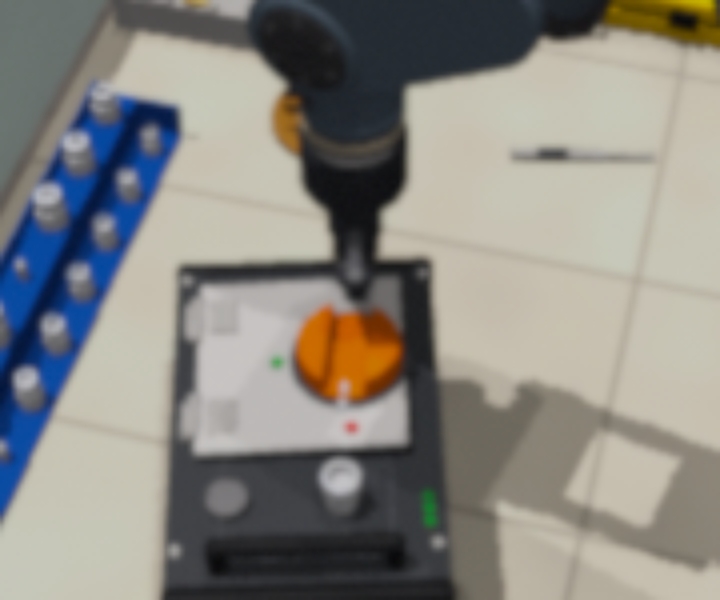

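Hatch nearly shut and the tip follows on the bare strip; press it home.

play_rows(steps=[[[0, 0, 0.004, 0, 0, 0], [0, 0, 0.003, 0, 0, 0], [0, 0, 0.002, 0, 0, 0], [0, 0, 0, 0, 0, 0]]])

```text
t: 7.6
tcp_pos: [0.5631, -0.0201, 0.1999]
tool_rot: [-0.13, 0.991, -0.001, 0.001]
force: [-4.1, 0.1, 17.6]
finger_gap: -0.001
```

play_rows(steps=[[[0, 0, -0.03, 0, 0, 0], [0, 0, -0.05, 0, 0, 0], [0.02, 0.025, -0.04, 0, 0, 0], [0.02, 0.025, -0.03, 0, 0, 0], [0, 0, 0, 0, 0, 0], [0, 0, 0, 0, 0, 0]]])

```text
t: 8.35
tcp_pos: [0.5113, 0.0178, 0.3463]
tool_rot: [-0.13, 0.992, -0.0, 0.0]
force: [-0.4, 0.2, 0.4]
finger_gap: 0.001
```

```bash
python3 - <<'E'
from fit import *
s=manip.sense();print(s['t'],s['tcp_pos'],s['tool_rot'],s['force'])
for c in ['wrist','side','top']:
    d=manip.snapshot(c);save(d,c+'5')
    for l in ['hatch_hinge','hatch_edge','slot']:
        for r in manip.pinpoint(l,d)[:1]: print(c,l,np.round(r['point'],1),round(r['score'],2))
    P=pts([0.5744,0.0848,0.2768,.035])
    for k in P: print(k,np.round(proj(d,P[k])[0],1)) if k[0] in 'hes' else 0
im=cv2.imread('pics/wrist5.png')
cv2.imwrite(f'pics/wrist5z.png',cv2.resize(im,None,fx=1.5,fy=1.5))
E
```

```text
8.35 [0.51129683 0.0178046  0.34630647] [-1.30082976e-01  9.91503104e-01 -1.16530320e-04  1.42869004e-05] [-0.35386915  0.24289687  0.37846334]
wrist hatch_edge [265.2 189.2] 0.91
wrist slot [260.9 226.1] 0.74
hinge [261.5 311.9]
edge [260.6 189.9]
slot [261.1 228.6]
eL [337.1 188.7]
eR [184.1 191.1]
side hatch_hinge [199.1 216.1] 0.77
side hatch_edge [251.8 208.7] 0.8
side slot [239.7 208.1] 0.84
hinge [198.4 210.7]
edge [250.3 208.5]
slot [236.8 207.7]
eL [250.9 230. ]
eR [249.7 188.5]
top hatch_hinge [229.3 161.1] 0.78
hinge [228.3 159.3]
edge [237.9 196.5]
slot [235.3 186.7]
eL [219.2 201.5]
eR [256.7 191.6]
```

View pics/wrist5z.png

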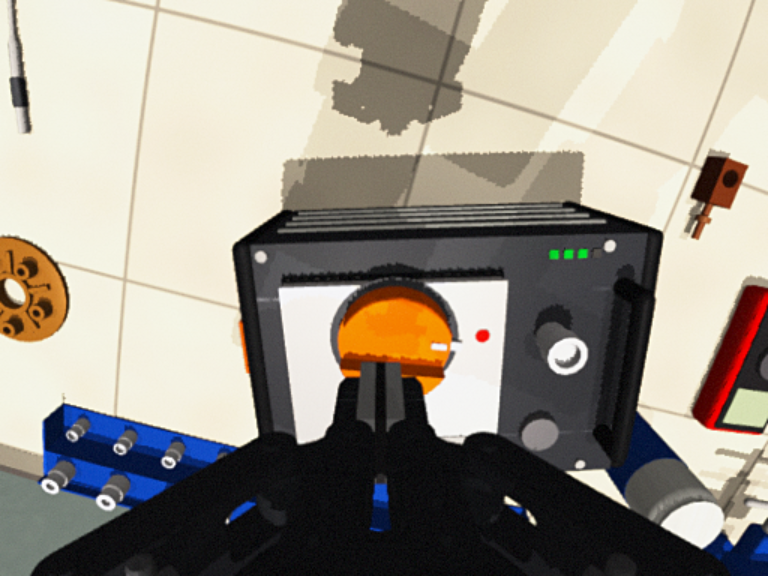

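```bash
python3 - <<'E'
import cv2
im=cv2.imread('pics/wrist5.png')
cv2.imwrite(f'pics/wrist5y.png',cv2.resize(im[170:300,170:350],None,fx=4.4,fy=4.4,interpolation=cv2.INTER_NEAREST))
E
```

```text
(no output)
```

View pics/wrist5y.png

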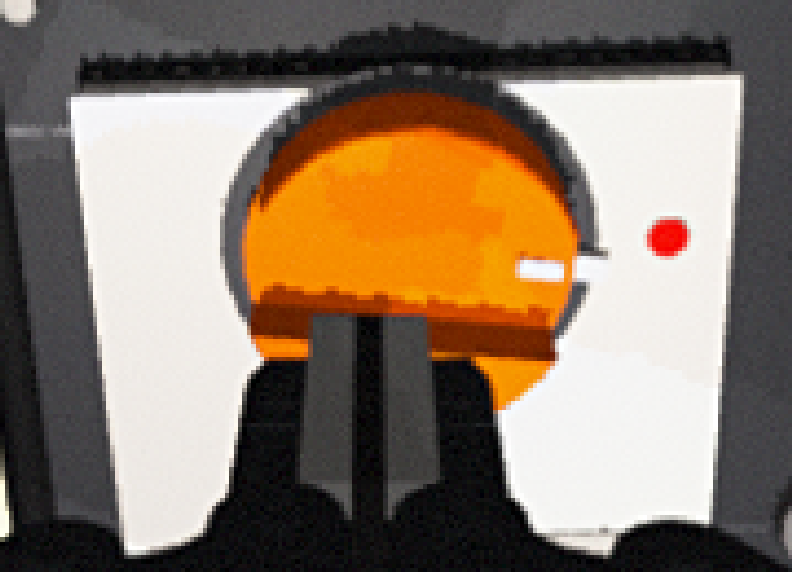

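```bash
python3 - <<'E'
from fit import *
d=manip.snapshot('wrist')
z=lambda a,b:np.array([170,170])+(np.array([a,b])+.5)/4.4-.5
def model(v):
    x,y,yaw,th,phi=v;h=H(th)
    def sl(a,b,n): # a along slot to pointer, b across towards hinge side (left-handed ok): pointer dir = +y rotated cw toward +x
        # pack dirs: along=( sin phi, cos phi), across=(cos phi,-sin phi)
        px=a*np.sin(phi)+b*np.cos(phi); py=a*np.cos(phi)-b*np.sin(phi)
        return h(.113-px,-.04+py,n)
    L=np.sqrt(.038**2-.015**2)
    m=[h(.152,.035,.002),h(.152,-.115,.002),sl(L,.015,.008),sl(-L,.015,.008),sl(L,.015,.024),sl(-L,.015,.024),h(.113,-.002,.024),h(.113,-.078,.024)]
    return np.array([W(p,x,y,yaw) for p in m])
ob=np.array([z(742,75),z(72,97),z(549,318),z(255,292),z(556,358),z(251,335),z(577,235),z(243,245)])
w=np.ones((8,2));w[6:,1]=50;w[2:6]=1.5
def res(v):
    return np.concatenate([((proj(d,model(v))-ob)/w).ravel(),[(v[3]-.035)/.01,(v[0]-.5744)/.004,(v[1]-.0848)/.004,(v[2]-.277)/.02]])
r=least_squares(res,[.5744,.0848,.277,.035,.12],loss='soft_l1');print(r.x,r.cost)
print(np.round(proj(d,model(r.x))-ob,1))
h=H(r.x[3]);print('slot',W(h(.113,-.04,.008),*r.x[:3]),'edge',W(h(.152,-.04,.002),*r.x[:3]))
E
```

```text
[0.57255868 0.08671046 0.28940398 0.02869819 0.1242109 ] 4.363512357540999
[[-0.1 -0. ]
 [-0.3 -0.8]
 [ 0.6  1.4]
 [-0.4  1.7]
 [ 1.1  0.3]
 [-0.8 -0.3]
 [ 2.2 10.6]
 [-1.2 10.5]]
slot [0.55261086 0.03903511 0.18423916] edge [0.51508309 0.0278607  0.1793607 ]
```

```bash
python3 - <<'E'
from plan import *
plan([([.556,.0193,.243],-5.6)],vmax=.05)
E
```

```text
[[-0.0145, -0.0035, 0.0345, -0.0, -0.0, 1.9], [-0.0145, -0.003, 0.0345, -0.0, -0.0, 1.8], [-0.015, -0.0025, 0.0345, -0.0, -0.0, 1.9]]
end [0.5561 0.0191 0.2432]
```

play_rows(steps=[[[-0.0145, -0.0035, 0.0345, 0, 0, 1.9], [-0.0145, -0.003, 0.0345, 0, 0, 1.8], [-0.015, -0.0025, 0.0345, 0, 0, 1.9], [0, 0, 0, 0, 0, 0], [0, 0, 0, 0, 0, 0]]])

```text
t: 9.62
tcp_pos: [0.5562, 0.0191, 0.2442]
tool_rot: [-0.082, 0.997, -0.0, 0.0]
force: [0.1, 0.6, 0.5]
finger_gap: 0.001
```

```bash
python3 - <<'E'
from fit import *
s=manip.sense();print(s['t'],s['tcp_pos'],s['tool_rot'],s['q'])
for c in ['wrist','side']:
    d=manip.snapshot(c);save(d,c+'6')
    # project planned slot edges and tip footprint
    im=cv2.imread(f'pics/{c}6.png')
    ax=np.array([.5525,.039]);a=np.radians(99.5);e=np.array([np.cos(a),np.sin(a)]);f=np.array([np.sin(a),-np.cos(a)])
    for b in(-.015,.015):
        q=[proj(d,[*(ax+e*t+f*b),.184+.016])[0] for t in(-.035,.035)]
        print(b,np.round(q,1))
    f_=4 if c=='side' else 3
    im=im[150:270,180:300] if c=='side' else im[190:384,150:400]
    cv2.imwrite(f'pics/{c}6z.png',cv2.resize(im,None,fx=f_,fy=f_))
E
```

```text
9.625 [0.55618738 0.019134   0.24424921] [-8.17452889e-02  9.96653178e-01 -1.18787666e-04  3.69787207e-04] [-1.66389024e-01  4.50142326e-01  1.61980399e+00 -5.53677384e-05
  1.07087106e+00 -1.90083205e+00]
-0.015 [[227.3 215.8]
 [348.8 215.4]]
0.015 [[228.8 261.7]
 [343.7 261. ]]
-0.015 [[243.4 196. ]
 [241.  215.4]]
0.015 [[233.2 195.2]
 [230.4 214.6]]
```

View pics/wrist6z.png

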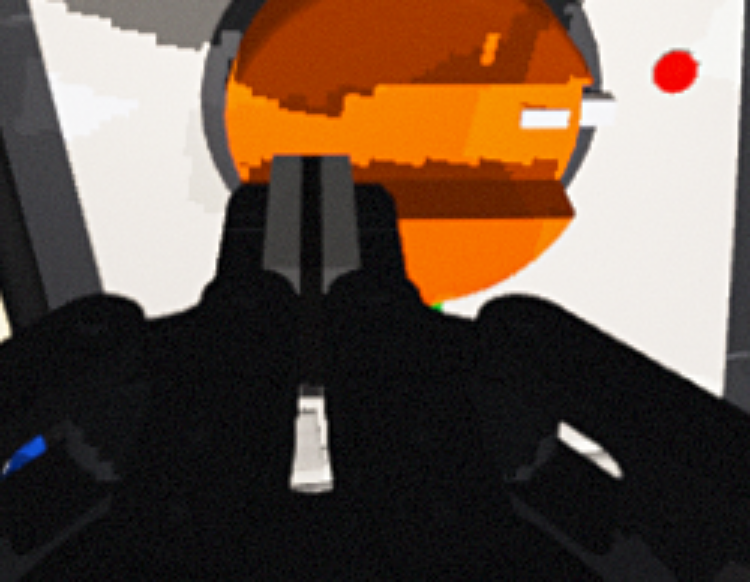

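View pics/side6z.png

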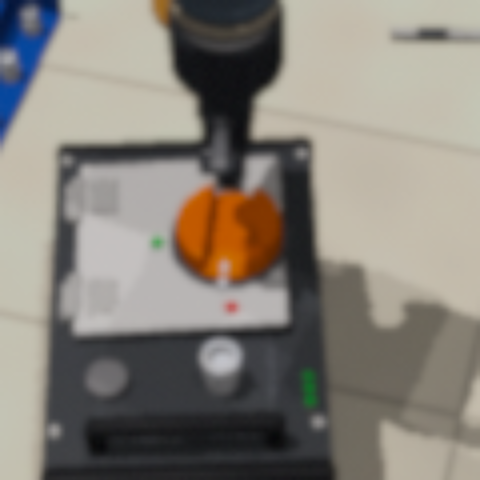

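play_rows(steps=[[[-0.001, 0, 0.01, 0, 0, 0], [0, 0, 0.009, 0, 0, 0], [0, 0, 0.008, 0, 0, 0], [0, 0, 0.005, 0, 0, 0], [0, 0, 0, 0, 0, 0]]])

```text
t: 10.35
tcp_pos: [0.5569, 0.0193, 0.2108]
tool_rot: [-0.081, 0.997, 0.0, -0.0]
force: [0.2, -0.2, 0.2]
finger_gap: 0.001
```

```bash
python3 - <<'E'
from fit import *
s=manip.sense();print(s['t'],s['tcp_pos'],s['tool_rot'],s['force'])
d=manip.snapshot('wrist');save(d,'wrist7');cv2.imwrite('pics/wrist7z.png',cv2.resize(cv2.imread('pics/wrist7.png')[170:384,130:420],None,fx=2.6,fy=2.6))
E
```

```text
10.35 [0.5569125  0.0193003  0.21077528] [-8.14548368e-02  9.96676919e-01  1.09085956e-04 -4.65410208e-04] [ 0.17756347 -0.21264152  0.2446105 ]
```

View pics/wrist7z.png

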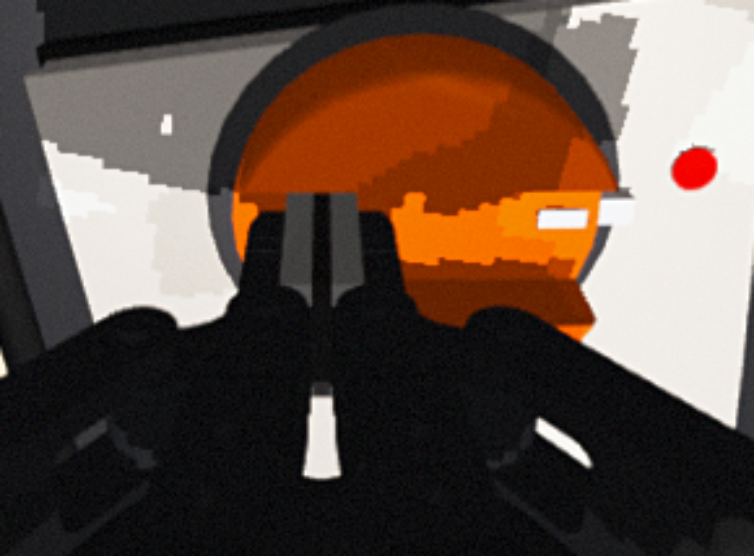

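play_rows(steps=[[[0.002, 0.0001, 0, 0, 0, 6], [0.002, 0.0001, 0, 0, 0, 6], [0.002, 0.0001, 0, 0, 0, 6], [0.002, 0.0001, 0, 0, 0, 6], [0.002, 0.0001, 0, 0, 0, 6]]])

```text
t: 11.02
tcp_pos: [0.5489, 0.0196, 0.2121]
tool_rot: [0.181, 0.984, -0.0, 0.002]
force: [1.7, -1.5, -0.3]
finger_gap: 0.004
```

```bash
python3 - <<'E'
from fit import *
s=manip.sense();print(s['t'],s['tcp_pos'],s['tool_rot'],s['force'],s['ft_torque'])
d=manip.snapshot('wrist');save(d,'wrist8');cv2.imwrite('pics/wrist8z.png',cv2.resize(cv2.imread('pics/wrist8.png')[170:384,130:420],None,fx=2.6,fy=2.6))
E
```

```text
11.025 [0.5489018  0.01956357 0.21209806] [ 1.80879073e-01  9.83502589e-01 -3.57069633e-04  2.30019727e-03] [ 1.70784183 -1.50401993 -0.33878931] [-0.21522435 -0.29412064 -0.01367935]
```

View pics/wrist8z.png

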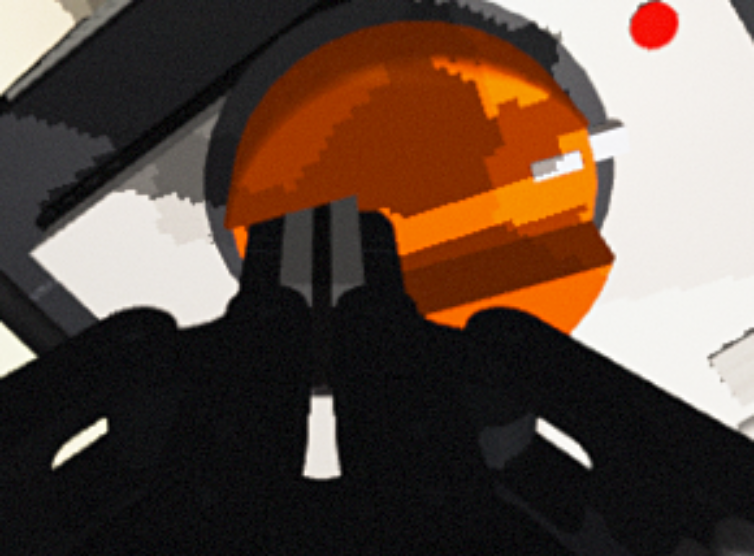

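play_rows(steps=[[[0.002, 0.0001, 0.0005, 0, 0, 6], [0.002, 0.0001, 0.0005, 0, 0, 6], [0.002, 0.0001, 0.0005, 0, 0, 6], [0.002, 0.0001, 0.0005, 0, 0, 6], [0.002, 0.0001, 0.0005, 0, 0, 6], [0.002, 0.0001, 0, 0, 0, 6], [0.002, 0.0001, 0, 0, 0, 6], [0.002, 0.0001, 0, 0, 0, 6]]])

```text
t: 12.08
tcp_pos: [0.5384, 0.0278, 0.2095]
tool_rot: [0.564, 0.826, -0.002, 0.004]
force: [3.1, -10.6, -2.4]
finger_gap: 0.003
```

```bash
python3 - <<'E'
from fit import *
s=manip.sense();print(s['t'],s['tcp_pos'],s['tool_rot'],s['force'],s['ft_torque'])
d=manip.snapshot('wrist');save(d,'wrist9');cv2.imwrite('pics/wrist9z.png',cv2.resize(cv2.imread('pics/wrist9.png')[170:384,130:420],None,fx=2.6,fy=2.6))
E
```

```text
12.075 [0.53838842 0.02779098 0.2095129 ] [ 0.56381979  0.82588586 -0.00152841  0.00417758] [  3.14395784 -10.62563367  -2.372122  ] [-1.68168193 -0.61370624  0.1095322 ]
```

View pics/wrist9z.png

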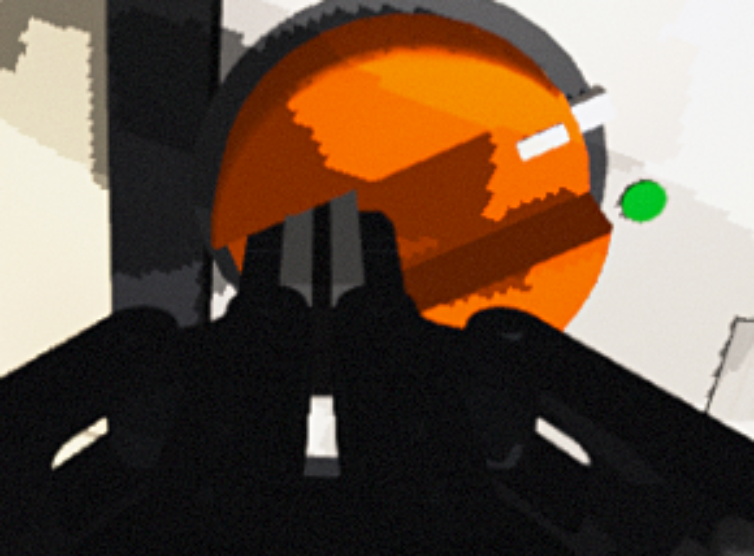

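play_rows(steps=[[[0.002, -0.0005, 0, 0, 0, 1], [0.002, -0.0005, 0, 0, 0, 1], [0.002, -0.0005, 0, 0, 0, 1], [0.002, -0.0005, 0, 0, 0, 1], [0.001, 0, 0, 0, 0, 1], [0, 0, 0, 0, 0, 0]]])

```text
t: 12.88
tcp_pos: [0.5372, 0.0347, 0.2092]
tool_rot: [0.598, 0.801, 0.001, 0.008]
force: [9.6, -11.0, -10.2]
finger_gap: 0.0
```

```bash
python3 - <<'E'
from fit import *
s=manip.sense();print(s['t'],s['tcp_pos'],s['tool_rot'],s['force'],s['ft_torque'])
d=manip.snapshot('wrist');save(d,'wrist10');cv2.imwrite('pics/wrist10z.png',cv2.resize(cv2.imread('pics/wrist10.png')[170:384,130:420],None,fx=2.6,fy=2.6))
E
```

```text
12.875 [0.53718358 0.03467298 0.20921048] [5.98310848e-01 8.01225815e-01 6.52833859e-04 7.80357763e-03] [  9.62375218 -11.03671609 -10.21993545] [-1.97704229 -1.736723    0.04364347]
```

View pics/wrist10z.png

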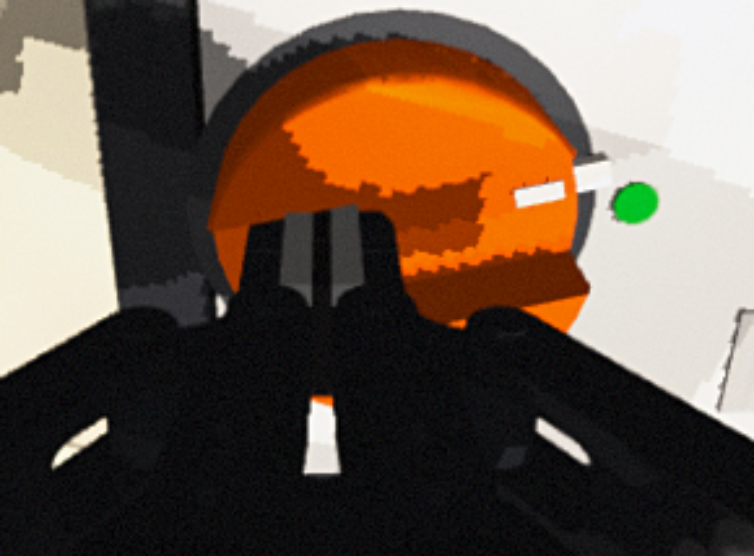

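play_rows(steps=[[[0.0015, 0, 0, 0, 0, 0], [0.0015, 0, 0, 0, 0, 0], [0.001, 0, 0, 0, 0, 0], [0, 0, 0, 0, 0, 0]]])

```text
t: 13.42
tcp_pos: [0.5374, 0.0365, 0.2092]
tool_rot: [0.598, 0.802, -0.0, 0.01]
force: [12.1, -16.5, -13.2]
finger_gap: -0.0
```

```bash
python3 - <<'E'
from fit import *
s=manip.sense();print(s['t'],s['tcp_pos'],s['tool_rot'],s['force'],s['ft_torque'])
d=manip.snapshot('wrist');save(d,'wrist11');cv2.imwrite('pics/wrist11z.png',cv2.resize(cv2.imread('pics/wrist11.png')[170:384,130:420],None,fx=2.6,fy=2.6))
E
```

```text
13.425 [0.53742094 0.03646507 0.2092054 ] [ 5.97900226e-01  8.01507391e-01 -1.04149974e-04  1.00603313e-02] [ 12.10654432 -16.50433983 -13.1607396 ] [-2.95915899 -2.06831921  0.00386941]
```

View pics/wrist11z.png

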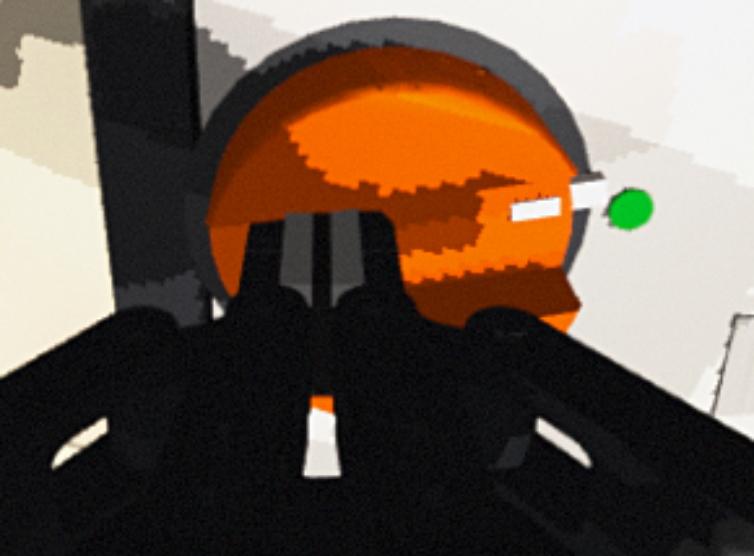

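play_rows(steps=[[[0.001, -0.001, 0.0005, 0, 0, 2], [0.001, -0.001, 0.0005, 0, 0, 2], [0.001, 0, 0, 0, 0, 2], [0, 0, 0, 0, 0, 0]]])

```text
t: 13.98
tcp_pos: [0.5371, 0.0389, 0.2093]
tool_rot: [0.639, 0.769, 0.002, 0.012]
force: [14.4, -17.0, -11.8]
finger_gap: 0.001
```

```bash
python3 - <<'E'
from fit import *
s=manip.sense();print(s['t'],s['tcp_pos'],s['tool_rot'],s['force'],s['ft_torque'])
d=manip.snapshot('wrist');save(d,'wrist12');cv2.imwrite('pics/wrist12z.png',cv2.resize(cv2.imread('pics/wrist12.png')[170:384,130:420],None,fx=2.6,fy=2.6))
E
```

```text
13.975 [0.53710197 0.03889581 0.20934468] [0.63939755 0.76877568 0.00242551 0.01220017] [ 14.42270947 -16.97114188 -11.82569442] [-2.87054499 -2.47738322 -0.10068947]
```

View pics/wrist12z.png

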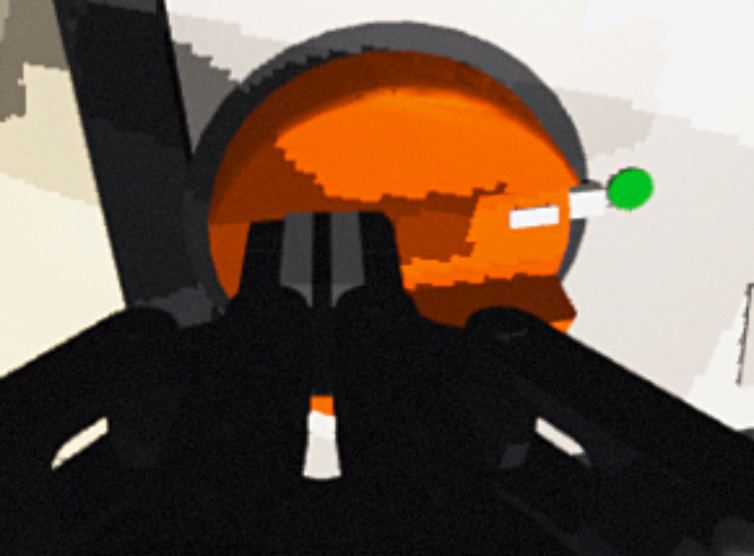

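play_rows(steps=[[[0.0015, 0, 0, 0, 0, 1], [0.0015, 0, 0, 0, 0, 1], [0, 0, 0, 0, 0, 0], [0, 0, 0, 0, 0, 0]]])

```text
t: 14.52
tcp_pos: [0.5368, 0.0391, 0.2093]
tool_rot: [0.652, 0.758, 0.0, 0.014]
force: [15.3, -26.0, -12.1]
finger_gap: -0.001
```

```bash
python3 - <<'E'
from fit import *
s=manip.sense();print(s['t'],s['tcp_pos'],s['tool_rot'],s['force'],s['ft_torque'])
d=manip.snapshot('wrist');save(d,'wrist13');cv2.imwrite('pics/wrist13z.png',cv2.resize(cv2.imread('pics/wrist13.png')[170:384,130:420],None,fx=2.6,fy=2.6))
E
```

```text
14.525 [0.53676458 0.03913649 0.20930235] [6.51866495e-01 7.58206226e-01 4.39700001e-04 1.38995593e-02] [ 15.32725099 -26.03200471 -12.09830783] [-4.2434953  -2.38531088 -0.02502752]
```

View pics/wrist13z.png

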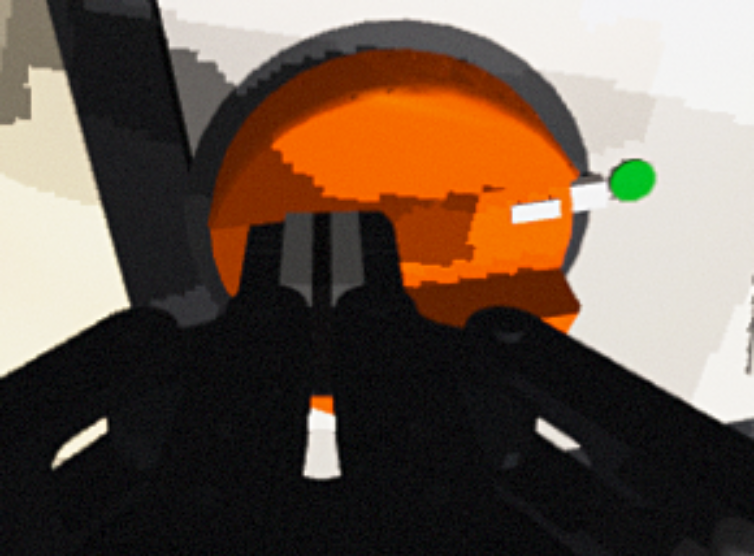

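play_rows(steps=[[[-0.003, 0, 0, 0, 0, -2], [-0.003, 0.001, 0, 0, 0, -2], [-0.002, 0.001, 0, 0, 0, -2], [0, 0, 0, 0, 0, 0]]])

```text
t: 15.08
tcp_pos: [0.5354, 0.038, 0.2092]
tool_rot: [0.613, 0.79, 0.002, 0.006]
force: [7.1, -6.7, -2.2]
finger_gap: -0.002
```

play_rows(steps=[[[-0.0015, 0.001, 0, 0, 0, 0], [-0.0015, 0.001, 0, 0, 0, 0], [0, 0, 0, 0, 0, 0]]])

```text
t: 15.45
tcp_pos: [0.5347, 0.0375, 0.2085]
tool_rot: [0.613, 0.79, 0.001, 0.002]
force: [4.6, -3.7, 1.8]
finger_gap: 0.0
```

play_rows(steps=[[[-0.001, 0.0015, 0, 0, 0, 0], [-0.001, 0.001, 0, 0, 0, 0], [0, 0, 0, 0, 0, 0]]])

```text
t: 15.82
tcp_pos: [0.5349, 0.0373, 0.2074]
tool_rot: [0.613, 0.79, -0.001, -0.001]
force: [-0.5, -1.2, 0.4]
finger_gap: 0.003
```

Free; lift straight out and look.

play_rows(steps=[[[0, 0, -0.01, 0, 0, 0], [0, 0, -0.02, 0, 0, 0], [0, 0, -0.04, 0, 0, 0], [0, 0, -0.04, 0, 0, 0], [0.03, 0.0, -0.03, 0, 0, 0], [0, 0, 0, 0, 0, 0], [0, 0, 0, 0, 0, 0]]])

```text
t: 16.7
tcp_pos: [0.5275, 0.0662, 0.3471]
tool_rot: [0.613, 0.79, -0.001, -0.001]
force: [0.1, -1.4, 0.2]
finger_gap: 0.002
```

```bash
python3 - <<'E'
from fit import *
s=manip.sense();print(s['t'],s['tcp_pos'],s['tool_rot'],s['force'])
for c in ['wrist','side','top']:
    d=manip.snapshot(c);save(d,c+'14');im=cv2.imread(f'pics/{c}14.png')
    im=im[150:270,180:300] if c=='side' else im
    cv2.imwrite(f'pics/{c}14z.png',cv2.resize(im,None,fx=4 if c=='side' else 1.5,fy=4 if c=='side' else 1.5))
    for th in (0,.035):
        P=pts([0.5726,0.0867,0.2894,th]); print(c,th,np.round(proj(d,P['eL'])[0],1),np.round(proj(d,P['eR'])[0],1))
E
```

```text
16.7 [0.52749194 0.06618261 0.3470615 ] [ 6.13034604e-01  7.90055363e-01 -5.73639468e-04 -8.76085553e-04] [ 0.0865074  -1.3889831   0.18303697]
wrist 0 [227.5 140.2] [236.4 276.7]
wrist 0.035 [227.2 141. ] [236.3 279.5]
side 0 [251.6 231.4] [249.7 190. ]
side 0.035 [251.5 230.4] [249.7 188.9]
top 0 [219.1 202.1] [256.3 191.8]
top 0.035 [218.9 202. ] [256.3 191.6]
```

View pics/wrist14z.png

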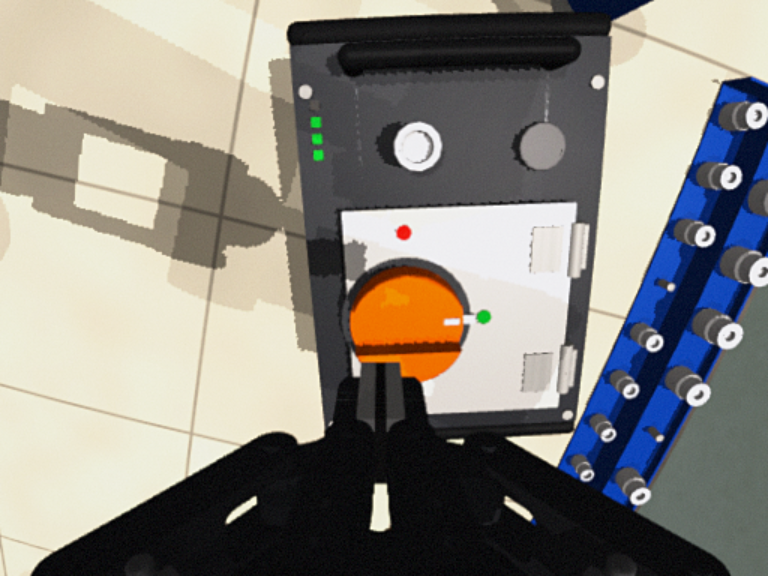

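View pics/side14z.png

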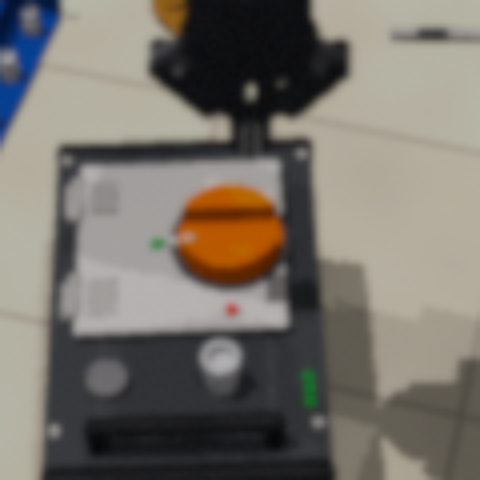

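```bash
python3 - <<'E'
from fit import *
d=manip.snapshot('wrist')
im=cv2.cvtColor(d['img'],cv2.COLOR_RGB2BGR);cv2.imwrite('pics/w15.png',cv2.resize(im[130:280,215:335],None,fx=4,fy=4,interpolation=cv2.INTER_NEAREST))
def P(phi,a,b,n,th=0):
    px=a*np.sin(phi)+b*np.cos(phi); py=a*np.cos(phi)-b*np.sin(phi)
    return W(H(th)(.113-px,-.04+py,n),0.5726,0.0867,0.2894)
L=.0349
for phi in (1.45,1.5,1.571):
    q=[(proj(d,P(phi,a,.015,n))[0]-[215,130])*4+1.5 for n in(.024,.008) for a in (-L,L)]; print(phi,np.round(q,0).tolist())
q=[(proj(d,W(H(0)(u,y,.002),0.5726,0.0867,0.2894))[0]-[215,130])*4+1.5 for u,y in((.152,.035),(.01,.035),(.152,-.115))];print(np.round(q))
E
```

```text
1.45 [[95.0, 441.0], [381.0, 400.0], [98.0, 413.0], [370.0, 373.0]]
1.5 [[91.0, 435.0], [378.0, 406.0], [94.0, 407.0], [367.0, 380.0]]
1.571 [[85.0, 427.0], [374.0, 416.0], [89.0, 399.0], [363.0, 389.0]]
[[ 51.  40.]
 [649.  20.]
 [ 88. 588.]]
```

View pics/w15.png

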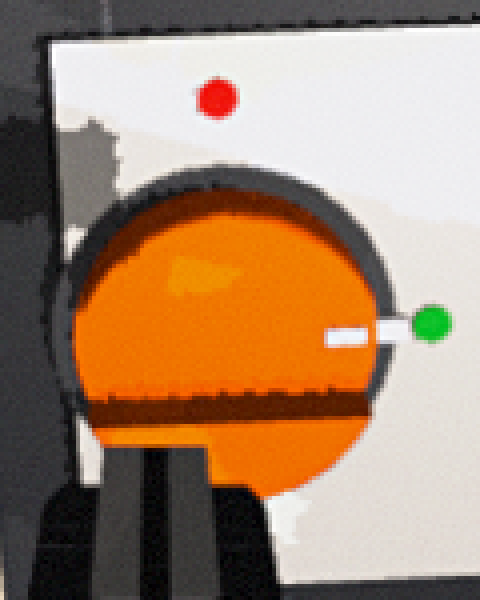

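```bash
python3 - <<'E'
from h import *
print(manip.sense()['force'],manip.sign_off())
E
```

```text
the job is handed in; nothing more can be done
[-0.56114457 -0.57741659 -0.20376301] None
```

The hatch is shut and its fastener is turned clockwise to the locked stop. I handed the job in at about 17 s, with the arm clear of everything.

- **Closing the hatch:** I pressed on the bare plate beside the fastener with the closed fingertips. At 17.6 N the tip was at 0.175 m, which is the height of the fully shut hatch.
- **Turning the fastener:** I set the tips in the slot about 20 mm off the axis and carried it round. Near the end the fastener lagged the fingers by about 20°, so I finished by pushing sideways. At the end the force rose from about 22 N to about 30 N sideways with almost no movement, so it was at its stop.
- **Last checks:** In the final wrist picture the pointer is at the green dot. The slot's edge matches the line drawn for 1.571 rad to within a pixel. The one hatch corner I checked matches the shut position, but it would move less than a pixel if the hatch were at its unlocked height, so that check is weak. In the last pictures the socket stands where it was. I did not measure the other parts again, but the arm never went near them. The force reading at hand-in was near zero.

No check failed, but the early camera fits disagreed by a few millimetres. I measured again with the wrist camera before entering the slot.

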